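Tip a bar blank out of the tilting pan and run it up to the end stop

TASK

Tip the loader's cradle by its lever handle so that the round bar blank in its pan rolls out into the V-groove in front, and put the cradle back upright as it was. Push the blank gently along the groove, without lifting it out, until its end rests against the end stop, without shifting the stop. Leave the other things on the table where they are.

Things in the scene. Friction and masses are not known exactly. Their poses are not given: they have to be found in the camera images.
- loader: Bench loader fixed to the table: dark base plate 172 x 260 x 8 mm, grey pivot stand and, on the robot's side of it, an aluminium V-groove; turned up to 0.35 rad. Origin on the table; x points away from the robot, y to the left along groove and pivot line, z up (other entries use this frame). Base plate from x = -120 to 52, y = -87 to 173 mm.
- groove_start (a point): Bottom of the 90-degree V-groove at its -y end: loader x = -75, y = -60, z = 28 mm; axes as the loader's. The groove runs to y = 170 mm. Its robot-side flank rises to z = 68 mm at x = -115, the other only to z = 44 mm at x = -59; from there a ramp (y = -48 to 48 mm) rises to the pan's lip. A blank in the groove has its axis at z = 45 mm, its top at z = 57 mm.
- pivot (a point): Middle of the cradle's pivot line: loader x = 10, y = 0, z = 90 mm. Uprights 34 mm wide and 8 mm thick at y = -64 and 64 mm carry it (tops at z = 105 mm).
- cradle (a joint): Tilt of the cradle, rad: 0 = upright at rest (lever leaning 0.70 rad back, away from the robot), growing as lever and pan tip towards the robot, to 1.35 at its limit. Stiff pivot (0.18 N m friction): it stays where it is left. The blank begins to roll out at about 0.8; tip fully and slowly to be sure.
- handle (a point): Grip point of the lever's handle: round black cross bar, 12 mm thick, 60 mm long, along y, at the lever's free end on the loader's -y side (bar from y = -138 to -78 mm, this point at -112, lever rod at -79). At tilt t it is at loader x = 10 + 110 sin(0.70 - t), z = 90 + 110 cos(0.70 - t) mm. The round bar can turn between gripper pads that keep their direction.
- pan (a point): Steel sheet pan with V-shaped section in the cradle, 108 mm long along y, with round end cheeks of 60 mm diameter; it holds the blank. To be tipped by the lever only, not touched. This point: the inside bottom of its V, in the middle; upright, loader x = 28, y = 0, z = 60 mm.
- blank: Plain turned aluminium bar, 24 mm diameter, 80 mm long, 80 to 170 g. Origin at its centre, its y along its axis (the other two turn as it rolls). It starts in the pan, parallel to the groove, up to 9 mm off the middle. In the groove it is pushed from its -y end towards +y; sliding takes 1 to 3 N.
- end_stop (a joint): Position of the end stop along the groove, m (0 = stop face at loader y = 100 mm, growing to +y); starts between 0 and 0.03. Held by clamp friction only: it slips at a push of about 12 N.
- stop_face (a point): Centre of the end stop's face, a steel disc of 22 mm diameter looking to -y along the groove, at the height of the lying blank's axis (loader x = -75, z = 45 mm); axes as the loader's. The blank is home when its centre is 40 mm before (-y of) this point. Behind the face is a dark carrier block with a black thumb screw, up to z = 84 mm.
- raw_body_1: Bystander: square unfinished grey metal bar 18 x 90 x 17 mm lying on the table; not the blank.
- brass_hammer: Bystander: small hammer with wooden handle, 171 mm long, lying on the table.
- spring_tin: Bystander: flat round tin, 60 mm diameter, 24 mm high.
- feeler_set: Bystander: feeler gauge set, 14 x 97 x 16 mm, lying on the table.
Not all that is in view belongs to the job. What is shaped like the blank but red is not meant.

How it is judged:
By the outcome, as a careful person would: the job done as asked, in the order asked, and still so for the second after the job is handed in, with the robot touching nothing.
It also fails if it takes over 64 s, if anything falls off the work surface, if the arm or the gripper's body presses on something with over 40 N, if the wrist force passes 120 N, or if a joint passes its speed limit or range.

ROBOT

A 6-joint arm with a two-finger parallel gripper is mounted at the origin on a cart in front of the work surface, level with it; the furniture and walls round the work are solid. World frame = base frame: x ahead of the robot, y to its left, z up, the work surface at z = 0. Lengths are in m, angles in degrees, forces in N, time in s.
With the tool pointing down it reaches from about 0.3 to 0.75 m from the base axis. Payload 8.5 kg.
Tool frame: the origin (TCP) lies on the centre line of the jaws, within the pads' length; the fingertips stand 17 mm ahead of it and the grasp point (between the pads) lies 2 mm behind it; z points along the fingers, y is the direction in which the jaws open and shut (so a half turn about z gives the same grasp; the last joint's range is limited). The gripper opens to 85 mm and grips with 20 to 120 N. Pads are 22 mm wide; open, the fingers measure 114 mm over their backs; the gripper's body (76 mm by 85 mm) begins 54 mm behind the grasp point. The pads swing forward as they close: fully open they stand 13 mm farther back than shut.
Start: joints at [-79.544, 21.807, 74.336, -0, 83.858, -12.336], TCP at [0.213, -0.507, 0.248] pointing down, gripper open.
Joint ranges: [-178.18, 178.18], [-50.72, 133.34], [12.68, 142.11], [-81.47, 261.47], [9.98, 163.14], [-165.26, 165.26]. Speed limits (degrees/s): [136.94, 136.94, 180, 180, 180, 180].

INTERFACE

Orientations are given as a 3x3 rotation matrix whose columns are the frame's x, y, z axes.
In Python, from rig import env, imaging, close_job gives the robot as it stands.
- The arm moves only by the tool step_arm, never from a script. Its argument "steps" is one flat list of numbers, 7 for each row, row after row: the opening, from 0 (shut) to 1 (fully open), then the shift along the tool's x, y, z as a fraction of full scale, then the turn, a rotation vector about the tool's x, y, z as a fraction of full scale. A call has 1 to 10 rows; each row is the pose to reach, as a shift and turn from the pose commanded when the call began, along the tool's axes at that moment; what a row does not reach only later rows make up. Full scale, the value 1, is 0.3 m for a shift and 45 degrees for a turn. A row lasts 1/10 s, in which the tool goes at most 50 mm and 8.59 degrees, less where a joint would pass 70% of its speed; a pose out of reach is approached as far as the arm can. A call with a number of a shift or a turn outside -1 to 1 is refused whole. A call with a gripper value outside its range is refused whole. The fingers move at their own pace and stop on an object; "grip_force" is the grip in N (left out, the last holds). Time passes only in rows, so rows that repeat a pose let the fingers close. It gives the time, the measured TCP pose, the force and the opening at its end, in the units of the state.
- env.observe(): the state, without advancing time (a new reading comes with each control period).
- imaging.get_image(name): name is "side" or "top"; returns (picture, depth): 400x640x3 uint8, blue, green, red; 400x640 float32, m along the optical axis (not along the pixel's ray), 0 where there is no reading.
- imaging.get_calibration(name): a dict with "camera_matrix" (3x3 intrinsics, pixels), "world_from_camera" (4x4, takes a point from camera to world coordinates). Camera axes: x right, y down, z forward; pixel columns grow to the right and rows downward; lengths in m; the calibration is good to about 2 mm. A picture is of the moment at which its call begins. get_calibration takes no time and is no camera call.
- close_job(): hands the job in, once; it reports no verdict.
Trained networks look in the newest picture that a camera, given by its name, has taken for a name from the list of things; names that differ only in an ending like _2 or _b are one class to them, and where a whole thing is asked for, a point or a joint stands for the part that bears it (a point fixed in the world has none). Each returns a list of dicts, best first, with "score" (0 to 1); they miss things now and then, are a little off and sometimes report something else, mostly with a low value. They report only what shows in the picture. A call takes as long as a camera call. They do not tell look-alikes from the thing itself.
- imaging.spot_in(camera, target): "pixel" ([column, row] in pixels, amid what is visible of it).
- imaging.regions_of(camera, target): "mask" (400x640 bool, what is visible of it) and "pixel" ([column, row] in pixels, amid what is visible of it).
- imaging.pinpoint(camera, target): "pixel" ([column, row] in pixels: a listed point, or the origin of a listed thing).
The state is a dict: "time_s": time; "q": joint angles; "qvel": joint speeds; "joint_efforts": joint torques, N m; "position": TCP position; "tool_rot": TCP orientation; "ft_force": force on the tool from outside, world axes, zero at the start; "wrist_torque": the same for the moment, N m; "grip_width": finger opening in m.
Only numpy, scipy, OpenCV 4.12 (cv2) and the standard library are available. Lean on these libraries where they do the work, as an engineer would, in place of code of your own. Each camera call takes 0.05 s, during which the arm holds its last target.

## Working session

There is one attempt and no reset: what is moved stays moved. The work goes in short steps, Python scripts to look and compute and a tool call to move; the robot and the scene stay as the last step left them, time stands still between calls to the robot, and variables do not carry over. Pictures are saved under pics/ and viewed, and the job is handed in when it is done.

Besides the shell and the picture viewer there is one more tool, called as a command line: name --argument value ..., lists and objects as JSON in quotes. step_arm: Moves the arm, as the interface text tells. Shift numbers are shares of 0.3 m and turn numbers shares of 45 degrees, none past 1 either way. Its arguments: {"type":"object","properties":{"steps":{"type":"array","items":{"type":"number"}},"grip_force":{"type":"number"}},"required":["steps"]}

```bash
mkdir -p pics; ls; python3 - <<'E'
from rig import env, imaging
import cv2,numpy as np
s=env.observe(); print(s['time_s'],s['position'],s['tool_rot'],s['grip_width'],s['ft_force'])
for c in ['top','side']:
    im,d=imaging.get_image(c); cv2.imwrite(f'pics/{c}0.png',im); np.save(f'pics/{c}0.npy',d)
    k=imaging.get_calibration(c); print(c,k['camera_matrix'],k['world_from_camera'])
    for t in ['handle','pivot','groove_start','stop_face','pan','loader','blank']:
        print(t,[(np.round(r['pixel'],1).tolist(),round(r['score'],2)) for r in imaging.pinpoint(c,t)[:3]])
E
```

```text
pics
0.0 [ 0.21300774 -0.50679194  0.24773062] [[ 9.21898715e-01  3.87430879e-01 -2.69598435e-04]
 [ 3.87430869e-01 -9.21897735e-01  1.37416684e-03]
 [ 2.83852479e-04 -1.37129340e-03 -9.99999019e-01]] 0.0857067956551537 [-0.05426302 -1.50460765  0.48917218]
top [[361.50743478   0.         320.39241756]
 [  0.         361.50743478 195.79980767]
 [  0.           0.           1.        ]] [[ 0.01303872 -0.99603456  0.0880065   0.46396442]
 [-0.9998893  -0.01235681  0.0082888   0.0875498 ]
 [-0.00716846 -0.08810483 -0.99608541  1.18230627]
 [ 0.          0.          0.          1.        ]]
handle [([337.6, 171.7], 0.88), ([294.5, 181.8], 0.25)]
pivot [([293.0, 186.2], 0.62)]
groove_start [([301.8, 219.9], 0.95)]
stop_face [([252.5, 204.5], 0.6)]
pan [([291.2, 183.5], 0.65)]
loader [([296.1, 194.4], 0.56)]
blank [([359.4, 237.8], 0.65), ([297.6, 183.9], 0.6)]
side [[471.2926886    0.         312.8345814 ]
 [  0.         471.2926886  194.72895043]
 [  0.           0.           1.        ]] [[ 0.99684874 -0.02557342  0.07509059  0.44267373]
 [-0.07724651 -0.52826209  0.84556025 -1.24304767]
 [ 0.01804364 -0.84869616 -0.52857285  0.9449183 ]
 [ 0.          0.          0.          1.        ]]
handle [([331.0, 182.8], 0.88)]
pivot [([315.9, 183.1], 0.62)]
groove_start [([292.7, 205.4], 0.86)]
stop_face [([300.8, 180.7], 0.73), ([326.2, 192.2], 0.45)]
pan []
loader [([313.4, 205.0], 0.83)]
blank [([306.3, 237.4], 0.69), ([273.8, 243.4], 0.53), ([324.4, 190.1], 0.4)]
```

```bash
python3 - <<'E'
import cv2
a=cv2.imread('pics/top0.png')[110:290,200:440]; cv2.imwrite('pics/topc.png',cv2.resize(a,None,fx=3.3,fy=3.3,interpolation=cv2.INTER_CUBIC))
a=cv2.imread('pics/side0.png')[120:280,210:450]; cv2.imwrite('pics/sidec.png',cv2.resize(a,None,fx=3.3,fy=3.3,interpolation=cv2.INTER_CUBIC))
E
```

```text
(no output)
```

View pics/top0.png

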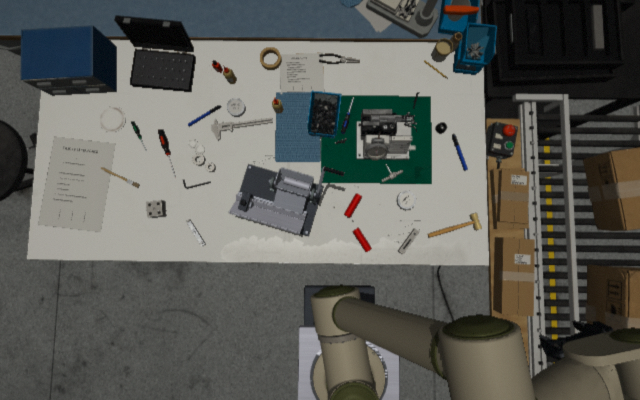

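View pics/topc.png

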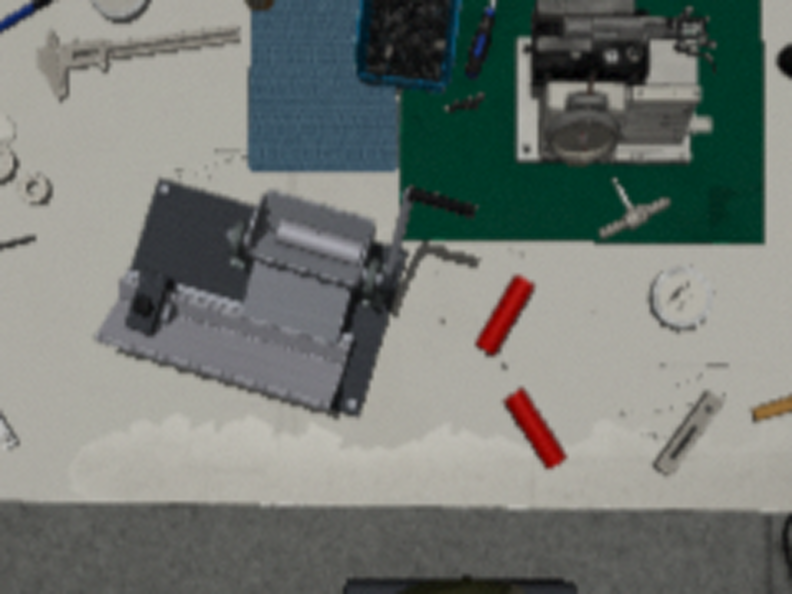

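View pics/sidec.png

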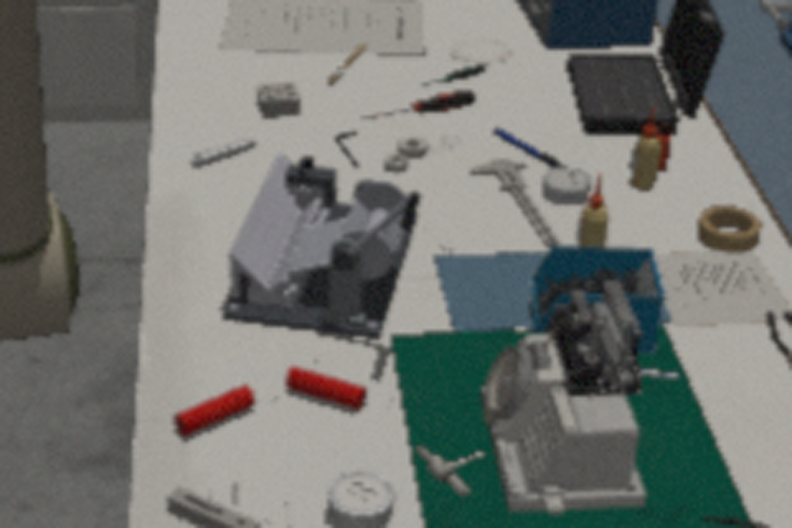

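View pics/side0.png

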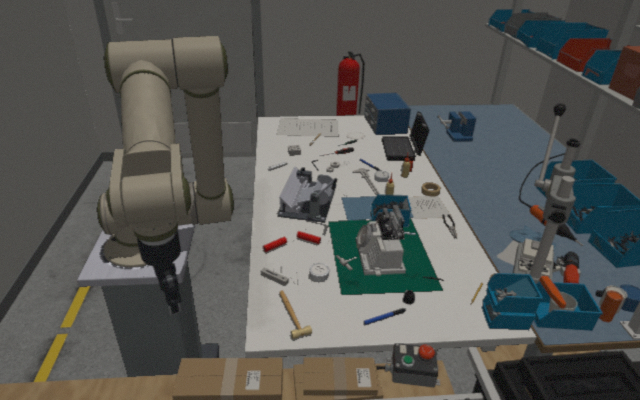

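The blank is the light bar in the loader's pan, top (297,183). The two red bars, top (353,206) and (362,240), are lookalikes and not meant. Next I fit the loader pose.

```bash
cat > h.py <<'E'
import numpy as np,cv2
from rig import env, imaging
from scipy.optimize import least_squares
def proj(c,P):
    k=imaging.get_calibration(c);T=np.linalg.inv(k['world_from_camera']);p=np.atleast_2d(P)@T[:3,:3].T+T[:3,3]
    u=p@np.array(k['camera_matrix']).T; return u[:,:2]/u[:,2:]
def L2W(pose,P):
    x,y,a=pose;c,s=np.cos(a),np.sin(a);P=np.atleast_2d(P)/1000.
    return P@np.array([[c,-s,0],[s,c,0],[0,0,1]]).T+[x,y,0]
def hand(t): return [10+110*np.sin(.7-t),-112,90+110*np.cos(.7-t)]
def cloud(c,d):
    k=imaging.get_calibration(c);K=np.array(k['camera_matrix']);T=np.array(k['world_from_camera'])
    v,u=np.mgrid[:400,:640]; p=np.stack([(u-K[0,2])/K[0,0]*d,(v-K[1,2])/K[1,1]*d,d],-1)
    return p@T[:3,:3].T+T[:3,3]
E
cat > fit.py <<'E'
from h import *
tc=lambda x,y:(200+x/3.3,110+y/3.3); sc=lambda x,y:(210+x/3.3,120+y/3.3)
obs=[('top',[52,173,8],tc(162,180)),('top',[-120,-87,8],tc(350,416)),('top',[-115,170,68],tc(97,338)),('top',[-115,-60,68],tc(335,411)),
('top',hand(0),(337.6,171.7)),('top',[-75,-60,28],(301.8,219.9)),('top',[10,0,90],(293,186.2)),
('side',hand(0),(331,182.8)),('side',[-75,-60,28],(292.7,205.4)),('side',[10,0,90],(315.9,183.1)),('side',[-120,-87,8],sc(225,317)),('side',[52,-87,8],sc(378,338)),('side',[-115,-60,68],sc(233,258)),('side',[-115,170,68],sc(278,160))]
def res(p): return np.concatenate([proj(c,L2W(p,P))[0]-o for c,P,o in obs])
r=least_squares(res,[.45,.1,.0],loss='soft_l1');print(r.x)
for o,e in zip(obs,res(r.x).reshape(-1,2)):print(o[0],np.round(o[1]),e.round(1))
np.save('pose.npy',r.x)
p=r.x
d=np.load('pics/top0.npy');W=cloud('top',d);m=(W[...,2]>.004)&(W[...,2]<.25)
for c in ['top','side']:
    im=cv2.imread(f'pics/{c}0.png');x0,y0,w,hh=(225,150,130,95) if c=='top' else (270,155,80,75)
    f=6
    b=cv2.resize(im[y0:y0+hh,x0:x0+w],None,fx=f,fy=f,interpolation=cv2.INTER_CUBIC)
    def dr(pts,col):
        q=((proj(c,L2W(p,pts))-[x0,y0]+.5)*f).astype(int);cv2.polylines(b,[q.reshape(-1,1,2)],False,col,1)
    dr([[-120,-87,8],[52,-87,8],[52,173,8],[-120,173,8],[-120,-87,8]],(0,255,0))
    dr([[-115,-60,68],[-115,170,68]],(0,0,255));dr([[-75,-60,28],[-75,170,28]],(255,0,0));dr([[-59,-60,44],[-59,170,44]],(0,255,255))
    h0=hand(0);dr([[h0[0],-138,h0[2]],[h0[0],-78,h0[2]]],(0,255,255));dr([[10,-64,105],[10,64,105]],(255,0,255))
    cv2.imwrite(f'pics/{c}_fit.png',b)
E
python3 fit.py
```

```text
[ 0.5751291   0.18221342 -0.27097655]
top [ 52 173   8] [-0.5 -1.1]
top [-120  -87    8] [3.5 0.2]
top [-115  170   68] [ 0.1 -0.8]
top [-115  -60   68] [-0.6 -1.9]
top [  81. -112.  174.] [-1.5 -0.5]
top [-75 -60  28] [3.4 0.4]
top [10  0 90] [0.2 1.3]
side [  81. -112.  174.] [2.3 1.1]
side [-75 -60  28] [-2.5  1.8]
side [10  0 90] [1.6 3.3]
side [-120  -87    8] [-2.2 -1.5]
side [ 52 -87   8] [-0.3 -1.7]
side [-115  -60   68] [-1.6 -1.9]
side [-115  170   68] [-0.4 -2.8]
```

View pics/top_fit.png

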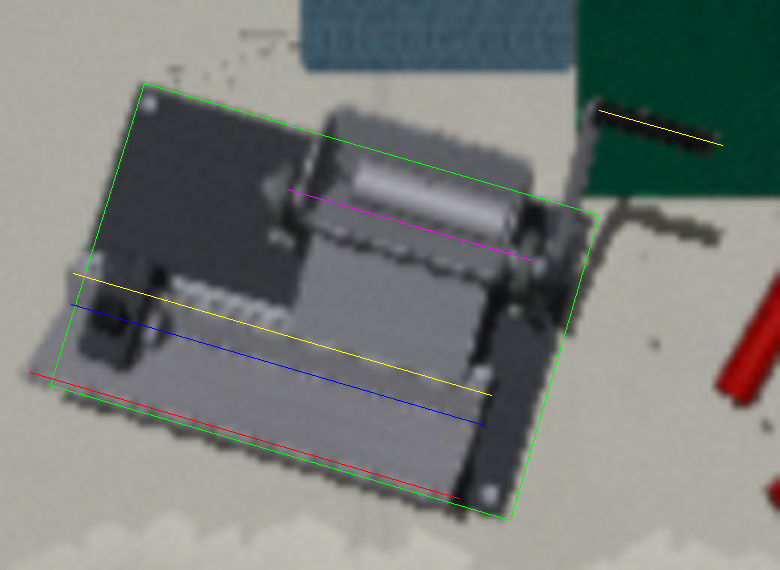

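View pics/side_fit.png

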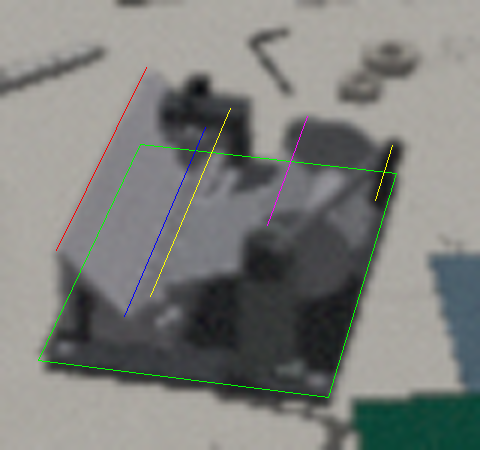

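```bash
python3 - <<'E'
from h import *
p=np.load('pose.npy')
def loc(W):
    x,y,a=p;c,s=np.cos(a),np.sin(a);q=W-[x,y,0];return q@np.array([[c,-s,0],[s,c,0],[0,0,1]])*1000
for c in ['top','side']:
    W=cloud(c,np.load(f'pics/{c}0.npy'));q=loc(W)
    Z=q[...,2]
    t=(abs(q[...,0]+0)<400)&(abs(q[...,1]-100)<600)&(abs(Z)<15)&~((abs(q[...,0])<170)&(abs(q[...,1])<230))
    print(c,'table z',np.median(Z[t]),Z[t].std())
    b=(q[...,0]>-30)&(q[...,0]<40)&(q[...,1]>90)&(q[...,1]<160); print('base z',np.median(Z[b]),Z[b].std(),b.sum())
    f=(q[...,0]>-108)&(q[...,0]<-85)&(q[...,1]>-50)&(q[...,1]<80);f2=q[f]
    A=np.c_[f2[:,:2],np.ones(len(f2))];co=np.linalg.lstsq(A,f2[:,2],rcond=None)[0];rs=f2[:,2]-A@co
    print('flank',co,rs.std(),'x+z med',np.median(f2[:,0]+f2[:,2]),'want -47')
    # handle
    m=(q[...,1]<-85)&(q[...,1]>-135)&(Z>140)&(Z<230); print('handle',m.sum(),np.median(q[m],0) if m.any() else 0)
    h=q[m]; print(np.round(h[np.argsort(h[:,1])][::3],0).tolist())
    m=(Z>55)&(abs(q[...,1]+0)<230)&(abs(q[...,0])<140);print('y range',np.percentile(q[m&(q[...,0]<-100)][:,1],[0,2,98,100]) )
E
```

```text
top table z 0.5327137972133134 3.037306149786818
base z 8.11715037637084 2.1045236746620164 448
flank [-1.00089059e+00  8.17303843e-03 -4.70369328e+01] 2.1445541625798756 x+z med -46.7903386124395 want -47
handle 75 [  79.2626499  -109.72407069  179.39089844]
[[84.0, -134.0, 180.0], [80.0, -132.0, 180.0], [77.0, -130.0, 178.0], [74.0, -128.0, 175.0], [79.0, -127.0, 180.0], [76.0, -125.0, 179.0], [83.0, -122.0, 181.0], [79.0, -120.0, 185.0], [76.0, -119.0, 181.0], [85.0, -116.0, 176.0], [81.0, -114.0, 179.0], [78.0, -112.0, 176.0], [75.0, -110.0, 173.0], [82.0, -108.0, 181.0], [79.0, -106.0, 182.0], [75.0, -104.0, 180.0], [84.0, -102.0, 179.0], [80.0, -100.0, 181.0], [86.0, -98.0, 176.0], [82.0, -97.0, 183.0], [78.0, -95.0, 181.0], [75.0, -93.0, 178.0], [84.0, -90.0, 177.0], [80.0, -89.0, 178.0], [76.0, -87.0, 179.0]]
y range [-55.59271683 -51.74708601 169.05575272 174.39770607]
side table z -0.20821983310581604 3.5631486689292973
base z 10.163628086011789 0.0 1
flank [  -2.71441111    0.86467472 -246.93593894] 130.85307391015965 x+z med -47.569459056162415 want -47
handle 44 [  83.4790462  -113.28054488  179.35935269]
[[84.0, -135.0, 169.0], [86.0, -134.0, 180.0], [80.0, -132.0, 166.0], [82.0, -128.0, 176.0], [82.0, -124.0, 180.0], [715.0, -119.0, 220.0], [80.0, -116.0, 179.0], [715.0, -114.0, 221.0], [86.0, -109.0, 172.0], [714.0, -108.0, 220.0], [715.0, -102.0, 220.0], [715.0, -100.0, 222.0], [716.0, -94.0, 222.0], [79.0, -89.0, 179.0], [82.0, -86.0, 182.0]]
y range [-62.19954396 -56.30080255 166.58441347 177.13979472]
```

```bash
cat >> h.py <<'E'
from scipy.spatial.transform import Rotation as R
def toolR(p):
    a=p[2]; lx=np.array([np.cos(a),np.sin(a),0]);ly=np.array([-np.sin(a),np.cos(a),0]);return np.stack([ly,lx,[0,0,-1]],1)
def plan(p,Lmm):
    s=env.observe();P=np.array(s['position']);Q=np.array(s['tool_rot']);t=L2W(p,Lmm)[0]
    rv=R.from_matrix(Q.T@toolR(p)).as_rotvec(degrees=True)
    print('t',s['time_s'],'tgt',t.round(4),'shift',(Q.T@(t-P)/.3).round(4),'turn',(rv/45).round(4))
def where(p):
    s=env.observe();P=np.array(s['position'])-[p[0],p[1],0];c,n=np.cos(p[2]),np.sin(p[2])
    print('L mm',(np.array([P[0]*c+P[1]*n,-P[0]*n+P[1]*c,P[2]])*1000).round(1),'F',np.round(s['ft_force'],1),'w',s['grip_width'],s['time_s'])
E
python3 - <<'E'
from h import *
p=np.load('pose.npy')
h=hand(0);plan(p,[h[0],-112,300]);plan(p,[h[0],-112,172])
W=cloud('top',np.load('pics/top0.npy'))
m=(W[...,0]>.2)&(W[...,0]<.8)&(W[...,1]>-.4)&(W[...,1]<.15)&(W[...,2]<.5)
i=np.argsort(W[m][:,2])[-3:];print(W[m][i])
E
```

```text
t 0.8 tgt [0.6231 0.0527 0.3   ] shift [ 1.9827 -1.1905 -0.1722] turn [ 0.     -0.     -1.1485]
t 0.8 tgt [0.6231 0.0527 0.172 ] shift [ 1.9827 -1.1906  0.2545] turn [ 0.     -0.     -1.1485]
[[ 0.23435874 -0.3543949   0.49987833]
 [ 0.2505725  -0.38042721  0.49991505]
 [ 0.29386392 -0.07605     0.49998264]]
```

step_arm --steps '[1,0.25,-0.15,-0.172,0,0,-0.15,1,0.5,-0.3,-0.172,0,0,-0.3,1,0.75,-0.45,-0.172,0,0,-0.45,1,0.99,-0.595,-0.172,0,0,-0.57,1,0.99,-0.595,-0.172,0,0,-0.57,1,0.99,-0.595,-0.172,0,0,-0.57,1,0.99,-0.595,-0.172,0,0,-0.57,1,0.99,-0.595,-0.172,0,0,-0.57,1,0.99,-0.595,-0.172,0,0,-0.57]'

```text
time_s: 1.7
position: [0.4182, -0.2265, 0.3001]
tool_rot: [[0.661, 0.75, 0.0], [0.75, -0.661, -0.0], [-0.0, 0.0, -1.0]]
ft_force: [0.4, 1.1, -0.5]
grip_width: 0.0855
```

```bash
python3 - <<'E'
from h import *
p=np.load('pose.npy');h=hand(0);plan(p,[h[0],-112,300])
E
```

```text
t 1.7 tgt [0.6231 0.0527 0.3   ] shift [ 1.1495 -0.1032 -0.    ] turn [ 4.00e-04  3.00e-04 -5.75e-01]
```

step_arm --steps '[1,0.15,-0.015,0,0,0,-0.15,1,0.3,-0.03,0,0,0,-0.3,1,0.45,-0.04,0,0,0,-0.45,1,0.6,-0.055,0,0,0,-0.575,1,0.75,-0.07,0,0,0,-0.575,1,0.88,-0.08,0,0,0,-0.575,1,0.99,-0.09,0,0,0,-0.575,1,0.99,-0.09,0,0,0,-0.575,1,0.99,-0.09,0,0,0,-0.575]'

```text
time_s: 2.6
position: [0.5946, 0.0115, 0.2993]
tool_rot: [[0.271, 0.963, -0.001], [0.963, -0.271, -0.0], [-0.001, -0.001, -1.0]]
ft_force: [0.3, -0.1, 1.3]
grip_width: 0.0855
```

```bash
python3 - <<'E'
from h import *
p=np.load('pose.npy');h=hand(0);plan(p,[h[0],-112,300]);where(p)
im,d=imaging.get_image('top');cv2.imwrite('pics/t2.png',cv2.resize(im[130:250,220:380],None,fx=4,fy=4,interpolation=cv2.INTER_CUBIC))
im,d=imaging.get_image('side');cv2.imwrite('pics/s2.png',cv2.resize(im[120:240,250:400],None,fx=4,fy=4,interpolation=cv2.INTER_CUBIC))
E
```

```text
t 2.6 tgt [0.6231 0.0527 0.3   ] shift [ 0.1579  0.054  -0.0024] turn [-0.0012  0.0007 -0.0046]
L mm [  64.5 -159.3  299.3] F [ 0.3 -0.1  1.3] w 0.08552506541801984 2.6
```

View pics/s2.png

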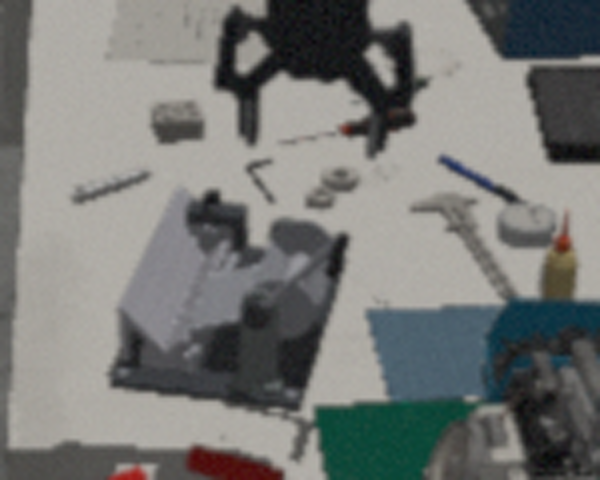

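step_arm --steps '[1,0.158,0.054,0,0,0,-0.005,1,0.158,0.054,0,0,0,-0.005,1,0.158,0.054,0.1,0,0,-0.005,1,0.158,0.054,0.2,0,0,-0.005,1,0.158,0.054,0.3,0,0,-0.005,1,0.158,0.054,0.36,0,0,-0.005,1,0.158,0.054,0.42,0,0,-0.005,1,0.158,0.054,0.42,0,0,-0.005,1,0.158,0.054,0.42,0,0,-0.005]'

```text
time_s: 3.6
position: [0.623, 0.0529, 0.1747]
tool_rot: [[0.268, 0.963, 0.001], [0.963, -0.268, -0.0], [-0.0, 0.001, -1.0]]
ft_force: [-0.3, -0.1, 0.9]
grip_width: 0.0852
```

```bash
python3 - <<'E'
from h import *
p=np.load('pose.npy');h=hand(0);plan(p,[h[0],-112,172]);where(p)
im,d=imaging.get_image('side');cv2.imwrite('pics/s3.png',cv2.resize(im[130:230,270:390],None,fx=5,fy=5,interpolation=cv2.INTER_CUBIC))
E
```

```text
t 3.6 tgt [0.6231 0.0527 0.172 ] shift [-0.0006  0.0005  0.0091] turn [ 0.0007  0.0001 -0.0002]
L mm [  80.7 -111.8  174.7] F [-0.3 -0.1  0.9] w 0.08524395546446867 3.6
```

View pics/s3.png

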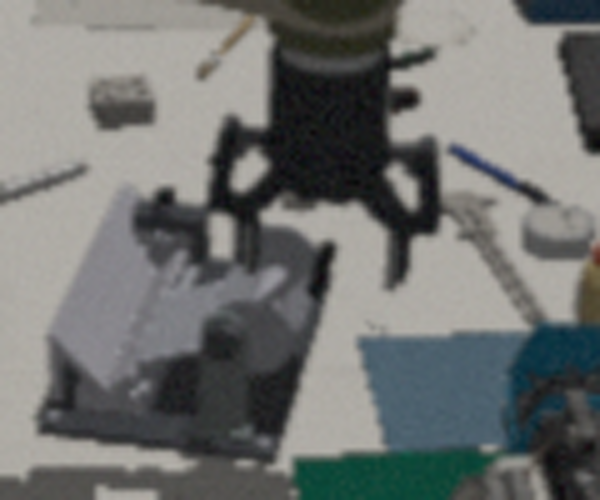

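step_arm --grip_force 25 --steps '[1,0,0,0.008,0,0,0,0.3,0,0,0.008,0,0,0,0.3,0,0,0.008,0,0,0,0.3,0,0,0.008,0,0,0,0,0,0,0.008,0,0,0,0,0,0,0.008,0,0,0,0,0,0,0.008,0,0,0,0,0,0,0.008,0,0,0,0,0,0,0.008,0,0,0,0,0,0,0.008,0,0,0]'

```text
time_s: 4.65
position: [0.623, 0.054, 0.1716]
tool_rot: [[0.267, 0.964, 0.0], [0.964, -0.267, 0.0], [0.0, 0.0, -1.0]]
ft_force: [0.6, 0.2, 0.9]
grip_width: 0.0108
```

```bash
python3 - <<'E'
from h import *
p=np.load('pose.npy');where(p)
for t in np.arange(0,1.36,.05): h=hand(t);h0=hand(0);print(round(t,2),round((h[0]-h0[0])/300,3),round(-(h[2]-h0[2])/300,3),end=' | ')
im,d=imaging.get_image('top');cv2.imwrite('pics/t4.png',cv2.resize(im[130:230,270:390],None,fx=5,fy=5,interpolation=cv2.INTER_CUBIC))
im,d=imaging.get_image('side');cv2.imwrite('pics/s4.png',cv2.resize(im[130:230,270:390],None,fx=5,fy=5,interpolation=cv2.INTER_CUBIC))
E
```

```text
L mm [  80.4 -110.7  171.6] F [0.6 0.2 0.9] w 0.010819155936424886 4.65
0.0 0.0 -0.0 | 0.05 -0.014 -0.011 | 0.1 -0.029 -0.022 | 0.15 -0.045 -0.032 | 0.2 -0.06 -0.041 | 0.25 -0.077 -0.05 | 0.3 -0.093 -0.057 | 0.35 -0.11 -0.064 | 0.4 -0.128 -0.07 | 0.45 -0.145 -0.075 | 0.5 -0.163 -0.079 | 0.55 -0.181 -0.082 | 0.6 -0.2 -0.084 | 0.65 -0.218 -0.086 | 0.7 -0.236 -0.086 | 0.75 -0.255 -0.086 | 0.8 -0.273 -0.084 | 0.85 -0.291 -0.082 | 0.9 -0.309 -0.079 | 0.95 -0.327 -0.075 | 1.0 -0.345 -0.07 | 1.05 -0.362 -0.064 | 1.1 -0.379 -0.057 | 1.15 -0.396 -0.05 | 1.2 -0.412 -0.041 | 1.25 -0.428 -0.032 | 1.3 -0.443 -0.022 | 1.35 -0.458 -0.011 |
```

View pics/s4.png

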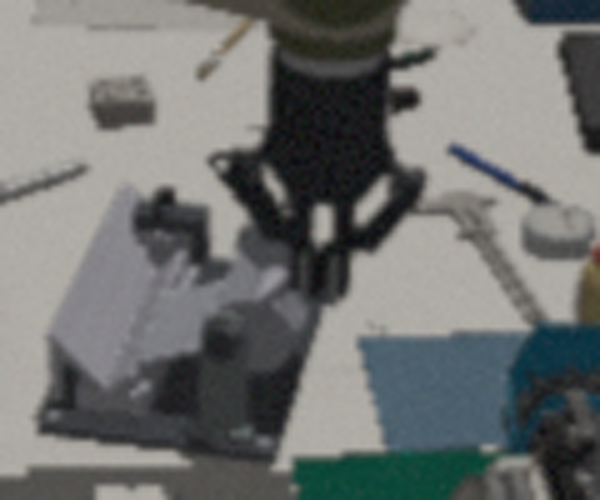

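step_arm --steps '[0,0,-0.014,-0.011,0,0,0,0,0,-0.029,-0.022,0,0,0,0,0,-0.045,-0.032,0,0,0,0,0,-0.06,-0.041,0,0,0,0,0,-0.077,-0.05,0,0,0,0,0,-0.093,-0.057,0,0,0,0,0,-0.11,-0.064,0,0,0,0,0,-0.128,-0.07,0,0,0,0,0,-0.145,-0.075,0,0,0,0,0,-0.163,-0.079,0,0,0]'

```text
time_s: 5.75
position: [0.5766, 0.067, 0.197]
tool_rot: [[0.267, 0.964, 0.005], [0.964, -0.267, -0.0], [0.001, 0.005, -1.0]]
ft_force: [5.1, 0.2, 6.2]
grip_width: 0.0108
```

```bash
python3 - <<'E'
from h import *
p=np.load('pose.npy');where(p);print(hand(.5))
im,d=imaging.get_image('side');cv2.imwrite('pics/s5.png',cv2.resize(im[130:230,270:390],None,fx=5,fy=5,interpolation=cv2.INTER_CUBIC))
E
```

```text
L mm [  32.3 -110.6  197. ] F [5.1 0.2 6.2] w 0.010815200571068216 5.75
[np.float64(31.85362638745673), -112, np.float64(197.80732356253657)]
```

View pics/s5.png

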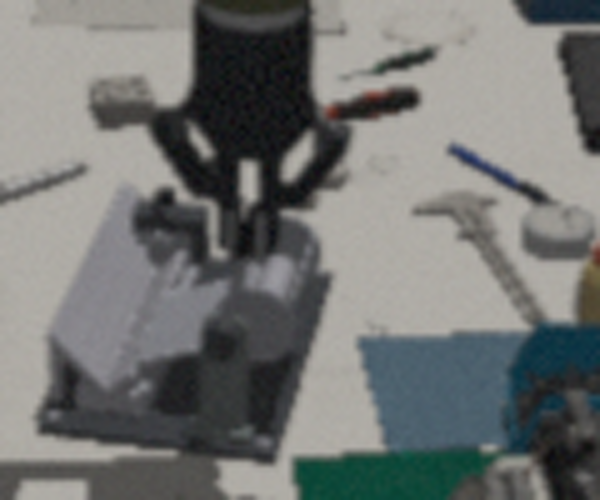

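step_arm --steps '[0,0,-0.009,-0.0015,0,0,0,0,0,-0.018,-0.003,0,0,0,0,0,-0.028,-0.004,0,0,0,0,0,-0.037,-0.005,0,0,0,0,0,-0.046,-0.006,0,0,0,0,0,-0.055,-0.007,0,0,0,0,0,-0.064,-0.007,0,0,0,0,0,-0.073,-0.007,0,0,0,0,0,-0.082,-0.007,0,0,0,0,0,-0.092,-0.007,0,0,0]'

```text
time_s: 6.8
position: [0.5494, 0.0746, 0.198]
tool_rot: [[0.266, 0.964, 0.002], [0.964, -0.266, 0.0], [0.001, 0.002, -1.0]]
ft_force: [5.4, 1.6, 4.2]
grip_width: 0.011
```

step_arm --steps '[0,0,-0.006,0.0005,0,0,0,0,0,-0.012,0.001,0,0,0,0,0,-0.018,0.002,0,0,0,0,0,-0.024,0.0025,0,0,0,0,0,-0.03,0.003,0,0,0,0,0,-0.036,0.004,0,0,0,0,0,-0.042,0.005,0,0,0,0,0,-0.048,0.006,0,0,0,0,0,-0.054,0.007,0,0,0,0,0,-0.06,0.008,0,0,0]'

```text
time_s: 7.8
position: [0.5318, 0.0795, 0.195]
tool_rot: [[0.266, 0.964, 0.0], [0.964, -0.266, 0.001], [0.001, 0.0, -1.0]]
ft_force: [5.2, 3.8, -1.7]
grip_width: 0.0107
```

```bash
python3 - <<'E'
from h import *
p=np.load('pose.npy');where(p);print(hand(.915))
im,d=imaging.get_image('side');cv2.imwrite('pics/s6.png',cv2.resize(im[130:230,270:390],None,fx=5,fy=5,interpolation=cv2.INTER_CUBIC))
E
```

```text
L mm [ -14.3 -110.6  195. ] F [ 5.2  3.8 -1.7] w 0.010740272047142285 7.8
[np.float64(-13.468217113086062), -112, np.float64(197.46740336275485)]
```

View pics/s6.png

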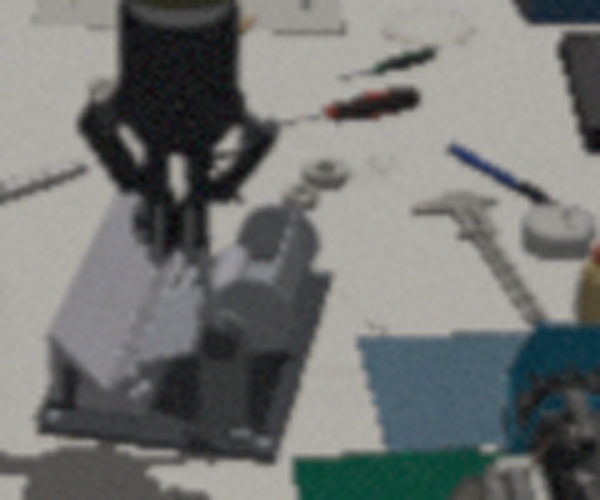

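step_arm --steps '[0,0,-0.0065,0.0015,0,0,0,0,0,-0.013,0.003,0,0,0,0,0,-0.022,0.0055,0,0,0,0,0,-0.031,0.008,0,0,0,0,0,-0.04,0.011,0,0,0,0,0,-0.048,0.014,0,0,0,0,0,-0.056,0.0175,0,0,0,0,0,-0.065,0.021,0,0,0,0,0,-0.074,0.0245,0,0,0,0,0,-0.082,0.028,0,0,0]'

```text
time_s: 8.85
position: [0.5079, 0.0859, 0.1863]
tool_rot: [[0.266, 0.964, -0.0], [0.964, -0.266, 0.0], [0.0, -0.0, -1.0]]
ft_force: [5.6, 3.6, 1.3]
grip_width: 0.011
```

step_arm --steps '[0,0,-0.008,0.0045,0,0,0,0,0,-0.016,0.009,0,0,0,0,0,-0.024,0.0135,0,0,0,0,0,-0.032,0.018,0,0,0,0,0,-0.04,0.023,0,0,0,0,0,-0.047,0.028,0,0,0,0,0,-0.054,0.033,0,0,0,0,0,-0.054,0.033,0,0,0,0,0,-0.054,0.033,0,0,0]'

```text
time_s: 9.75
position: [0.4919, 0.0902, 0.1762]
tool_rot: [[0.266, 0.964, -0.002], [0.964, -0.266, 0.0], [-0.0, -0.002, -1.0]]
ft_force: [0.9, 4.1, -0.4]
grip_width: 0.0112
```

```bash
python3 - <<'E'
from h import *
p=np.load('pose.npy');where(p);print(hand(1.32))
im,d=imaging.get_image('side');cv2.imwrite('pics/s7.png',cv2.resize(im[130:230,270:390],None,fx=5,fy=5,interpolation=cv2.INTER_CUBIC))
im,d=imaging.get_image('top');cv2.imwrite('pics/t7.png',cv2.resize(im[140:240,230:350],None,fx=5,fy=5,interpolation=cv2.INTER_CUBIC))
E
```

```text
L mm [ -55.5 -110.9  176.2] F [ 0.9  4.1 -0.4] w 0.011164819140067601 9.75
[np.float64(-53.91386765910357), -112, np.float64(179.52663023287874)]
```

View pics/s7.png

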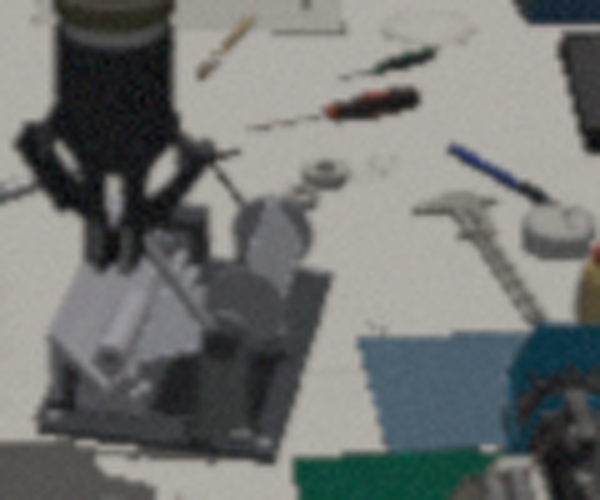

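View pics/t7.png

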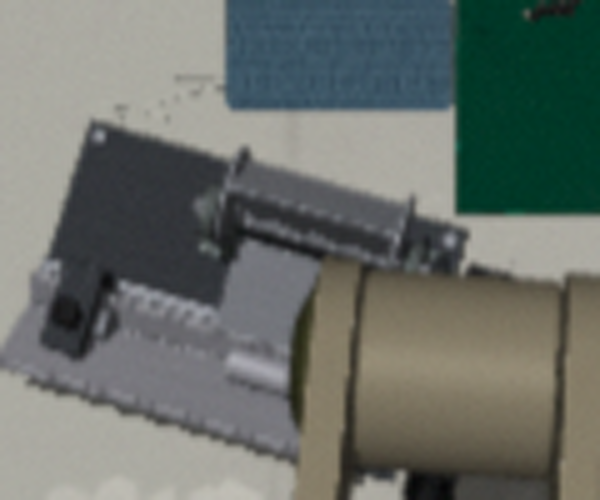

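step_arm --steps '[0,0,0.018,-0.012,0,0,0,0,0,0.039,-0.024,0,0,0,0,0,0.055,-0.032,0,0,0,0,0,0.072,-0.04,0,0,0,0,0,0.089,-0.047,0,0,0,0,0,0.106,-0.053,0,0,0,0,0,0.142,-0.062,0,0,0,0,0,0.178,-0.067,0,0,0,0,0,0.215,-0.069,0,0,0,0,0,0.251,-0.067,0,0,0]'

```text
time_s: 10.85
position: [0.5656, 0.0693, 0.1965]
tool_rot: [[0.267, 0.964, -0.001], [0.964, -0.267, -0.001], [-0.001, -0.001, -1.0]]
ft_force: [-3.2, 0.1, 1.9]
grip_width: 0.0106
```

step_arm --steps '[0,0,0.037,0.005,0,0,0,0,0,0.072,0.014,0,0,0,0,0,0.107,0.027,0,0,0,0,0,0.14,0.043,0,0,0,0,0,0.156,0.052,0,0,0,0,0,0.171,0.062,0,0,0,0,0,0.186,0.073,0,0,0,0,0,0.2,0.084,0,0,0,0,0,0.2,0.084,0,0,0,0,0,0.2,0.084,0,0,0]'

```text
time_s: 11.85
position: [0.623, 0.0538, 0.1712]
tool_rot: [[0.267, 0.964, -0.0], [0.964, -0.267, -0.0], [-0.0, -0.0, -1.0]]
ft_force: [-2.2, -4.5, 0.2]
grip_width: 0.0112
```

```bash
python3 - <<'E'
from h import *
p=np.load('pose.npy');where(p)
im,d=imaging.get_image('side');cv2.imwrite('pics/s8.png',cv2.resize(im[130:230,270:390],None,fx=5,fy=5,interpolation=cv2.INTER_CUBIC))
E
```

```text
L mm [  80.5 -110.9  171.2] F [-2.2 -4.5  0.2] w 0.011180352207230869 11.85
```

View pics/s8.png

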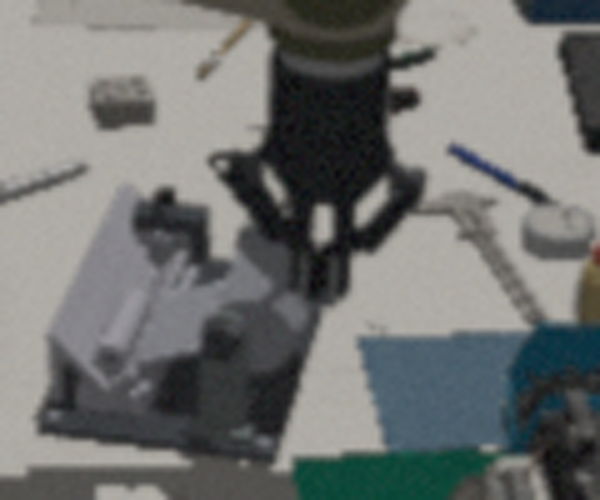

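step_arm --steps '[0,0,0.002,0.0015,0,0,0,0,0,0.003,0.0025,0,0,0,0,0,0.003,0.0025,0,0,0]'

```text
time_s: 12.2
position: [0.6231, 0.0538, 0.1711]
tool_rot: [[0.266, 0.964, -0.002], [0.964, -0.266, -0.0], [-0.001, -0.002, -1.0]]
ft_force: [-8.1, -3.2, 5.2]
grip_width: 0.0109
```

```bash
python3 - <<'E'
from h import *
p=np.load('pose.npy');where(p)
E
```

```text
L mm [  80.6 -110.9  171.1] F [-8.1 -3.2  5.2] w 0.01089448282852494 12.2
```

step_arm --steps '[1,0,0,0,0,0,0,1,0,0,0,0,0,0,1,0,0,0,0,0,0,1,0,0,0,0,0,0,1,0,0,0,0,0,0,1,0,0,0,0,0,0,1,0,0,-0.15,0,0,0,1,0,0,-0.3,0,0,0,1,0,0,-0.4,0,0,0,1,0,0,-0.4,0,0,0]'

```text
time_s: 13.2
position: [0.6248, 0.0537, 0.2958]
tool_rot: [[0.266, 0.964, 0.009], [0.964, -0.266, -0.001], [0.002, 0.009, -1.0]]
ft_force: [-0.8, 0.1, 0.4]
grip_width: 0.0856
```

step_arm --steps '[0,-0.15,-0.1,0,0,0,0,0,-0.25,-0.2,0,0,0,0,0,-0.25,-0.35,0,0,0,0,0,-0.25,-0.5,0,0,0,0,0,-0.25,-0.5,0,0,0,0,0,-0.25,-0.5,0,0,0,0]'

```text
time_s: 13.8
position: [0.4589, 0.0216, 0.2907]
tool_rot: [[0.266, 0.964, 0.0], [0.964, -0.266, -0.0], [0.0, 0.0, -1.0]]
ft_force: [0.7, 1.2, -0.2]
grip_width: -0.0
```

```bash
python3 - <<'E'
from h import *
p=np.load('pose.npy');where(p)
for c in ['top','side']:
    im,d=imaging.get_image(c);np.save(f'pics/{c}9.npy',d);cv2.imwrite(f'pics/{c}9.png',im)
    for t in ['handle','stop_face','blank']:
        print(c,t,[(np.round(r['pixel'],1).tolist(),round(r['score'],2)) for r in imaging.pinpoint(c,t)[:4]])
    x0,y0,w,h=(225,150,130,95) if c=='top' else (270,140,120,95)
    cv2.imwrite(f'pics/{c}9c.png',cv2.resize(im[y0:y0+h,x0:x0+w],None,fx=6,fy=6,interpolation=cv2.INTER_CUBIC))
    print('expected stop0,stop30,blank y0',proj(c,L2W(p,[[-75,100,45],[-75,130,45],[-75,0,45],hand(0)])).round(1).tolist())
E
```

```text
L mm [ -69.  -185.9  290.7] F [ 0.7  1.2 -0.2] w -3.802971967439939e-05 13.8
top handle [([334.5, 172.2], 0.88)]
top stop_face [([251.1, 203.9], 0.48)]
top blank [([338.5, 171.8], 0.64), ([350.3, 205.0], 0.55), ([285.9, 213.3], 0.48)]
expected stop0,stop30,blank y0 [[256.3, 206.0], [247.3, 203.3], [286.7, 214.9], [336.1, 171.2]]
side handle [([332.0, 182.1], 0.68), ([293.1, 196.0], 0.48), ([294.5, 312.4], 0.18)]
side stop_face [([302.3, 179.7], 0.55)]
side blank [([274.9, 246.7], 0.77)]
expected stop0,stop30,blank y0 [[300.0, 180.8], [301.7, 176.9], [294.0, 194.4], [333.3, 183.9]]
```

View pics/top9c.png

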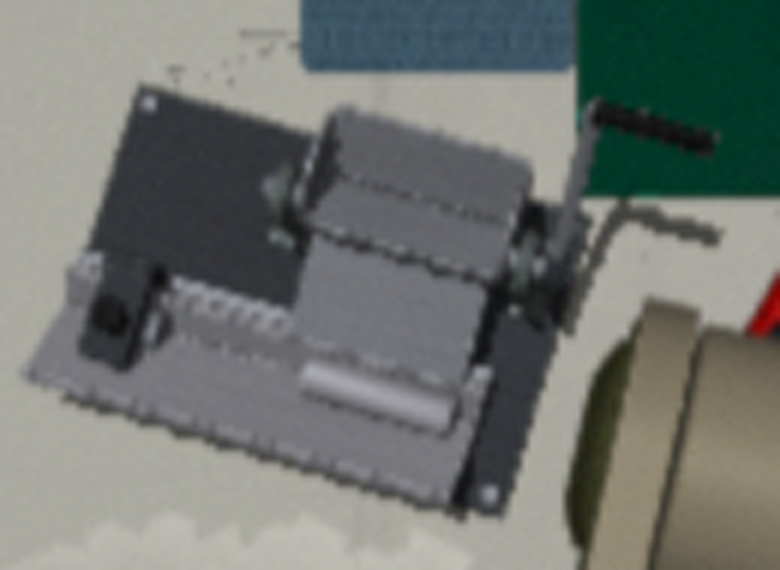

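View pics/side9c.png

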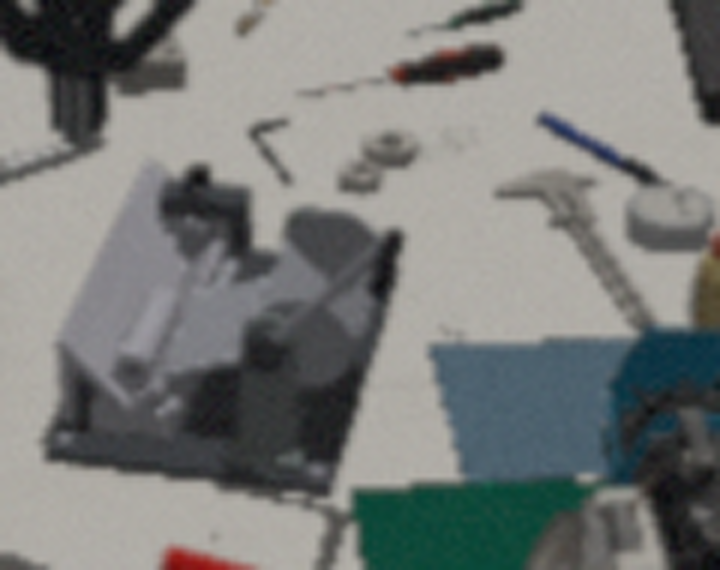

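```bash
python3 - <<'E'
from h import *
p=np.load('pose.npy');k=imaging.get_calibration('top');K=np.array(k['camera_matrix']);T=np.array(k['world_from_camera'])
def pix(X,Y,z):
    u=225+(X+.5)/6-.5;v=150+(Y+.5)/6-.5
    r=T[:3,:3]@np.linalg.inv(K)@[u,v,1];w=T[:3,3]+r*((z-T[2,3])/r[2]);x,y,a=p;c,n=np.cos(a),np.sin(a);q=w[:2]-[x,y];return (np.array([q[0]*c+q[1]*n,-q[0]*n+q[1]*c])*1000).round(1)
print('blank ends',pix(302,376,.052),pix(452,417,.052),'stop',pix(170,328,.05),pix(152,325,.05))
a=cv2.imread('pics/top0.png').astype(int);b=cv2.imread('pics/top9.png').astype(int)
print('diff handle region',abs(a-b)[160:180,320:350].mean(), 'noise',abs(a-b)[50:100,50:120].mean())
d=np.load('pics/top9.npy');W=cloud('top',d);x,y,an=p;c,n=np.cos(an),np.sin(an);q=(W-[x,y,0]);L=np.stack([q[...,0]*c+q[...,1]*n,-q[...,0]*n+q[...,1]*c,q[...,2]],-1)*1000
for y0 in range(-90,150,6):
    m=(abs(L[...,0]+73)<7)&(abs(L[...,1]-y0)<3)&(L[...,2]<110);print(y0,np.median(L[m][:,2]).round(0) if m.any() else None,end='; ')
E
```

```text
blank ends [-77.5  37. ] [-76.  -44.2] stop [-72.8 111. ] [-73.9 120.5]
diff handle region 1.3794444444444445 noise 1.6702857142857144
-90 1.0; -84 1.0; -78 9.0; -72 8.0; -66 8.0; -60 9.0; -54 32.0; -48 30.0; -42 55.0; -36 56.0; -30 57.0; -24 56.0; -18 57.0; -12 55.0; -6 56.0; 0 58.0; 6 55.0; 12 58.0; 18 56.0; 24 57.0; 30 56.0; 36 55.0; 42 32.0; 48 32.0; 54 30.0; 60 33.0; 66 32.0; 72 32.0; 78 34.0; 84 34.0; 90 32.0; 96 32.0; 102 31.0; 108 31.0; 114 34.0; 120 56.0; 126 65.0; 132 84.0; 138 85.0; 144 83.0;
```

```bash
python3 - <<'E'
from h import *
p=np.load('pose.npy');plan(p,[-75,-85,120])
E
```

```text
t 14.2 tgt [0.4801 0.1204 0.12  ] shift [ 0.3365 -0.0221  0.5682] turn [-0.0006  0.0001  0.0014]
```

step_arm --steps '[0,0.1,-0.01,0.1,0,0,0,0,0.2,-0.02,0.2,0,0,0,0,0.3,-0.022,0.3,0,0,0.001,0,0.336,-0.022,0.4,0,0,0.001,0,0.336,-0.022,0.5,0,0,0.001,0,0.336,-0.022,0.568,0,0,0.001,0,0.336,-0.022,0.568,0,0,0.001,0,0.336,-0.022,0.568,0,0,0.001]'

```text
time_s: 15.0
position: [0.4802, 0.1203, 0.1208]
tool_rot: [[0.267, 0.964, 0.0], [0.964, -0.267, 0.0], [0.0, 0.0, -1.0]]
ft_force: [0.1, -0.8, 1.1]
grip_width: -0.0002
```

```bash
python3 - <<'E'
from h import *
p=np.load('pose.npy');where(p);plan(p,[-75,-85,65])
im,d=imaging.get_image('side');cv2.imwrite('pics/s10.png',cv2.resize(im[130:230,260:380],None,fx=6,fy=6,interpolation=cv2.INTER_CUBIC))
E
```

```text
L mm [-74.9 -85.  120.8] F [ 0.1 -0.8  1.1] w -0.0001978007843409825 15.0
t 15.0 tgt [0.4801 0.1204 0.065 ] shift [ 1.000e-04 -5.000e-04  1.861e-01] turn [ 0.0003 -0.0001  0.0004]
```

View pics/s10.png

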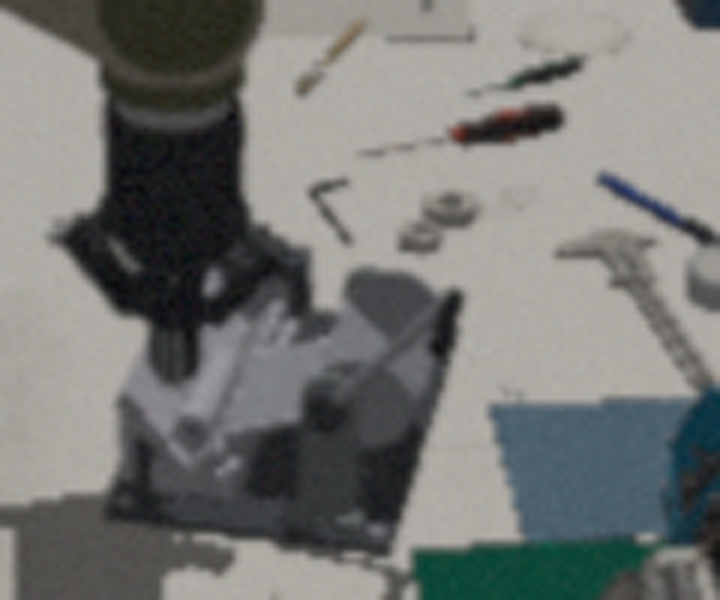

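Gripper is above the groove's -y end; the blank's end face is at (192,430). I lower it next.

step_arm --steps '[0,0,0,0.08,0,0,0,0,0,0,0.14,0,0,0,0,0,0,0.186,0,0,0,0,0,0,0.186,0,0,0,0,0,0,0.186,0,0,0]'

```text
time_s: 15.55
position: [0.4805, 0.1203, 0.0658]
tool_rot: [[0.267, 0.964, 0.002], [0.964, -0.267, 0.0], [0.001, 0.002, -1.0]]
ft_force: [-1.0, -0.6, 0.4]
grip_width: -0.0003
```

```bash
python3 - <<'E'
from h import *
p=np.load('pose.npy');where(p)
im,d=imaging.get_image('side');cv2.imwrite('pics/s11.png',cv2.resize(im[150:230,270:370],None,fx=7,fy=7,interpolation=cv2.INTER_CUBIC))
E
```

```text
L mm [-74.6 -85.   65.8] F [-1.  -0.6  0.4] w -0.00029992151660641377 15.55
```

View pics/s11.png

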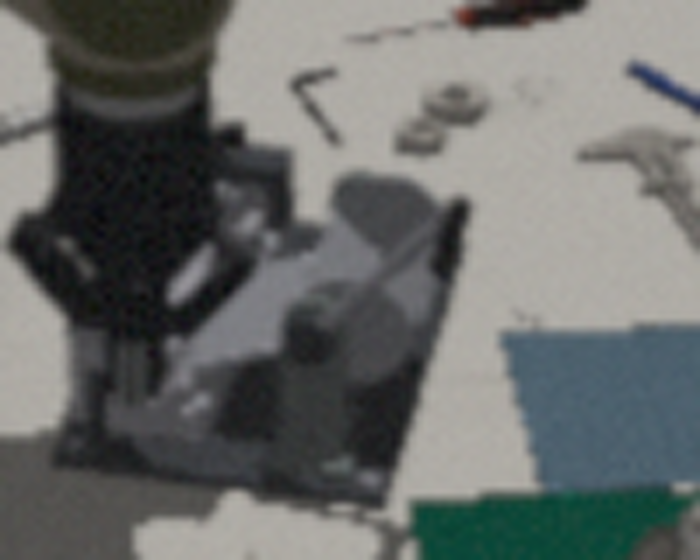

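step_arm --steps '[0,0.03,0,0,0,0,0,0,0.06,0,0,0,0,0,0,0.075,0,0,0,0,0,0,0.085,0,0,0,0,0,0,0.095,0,0,0,0,0,0,0.105,0,0,0,0,0,0,0.115,0,0,0,0,0,0,0.125,0,0,0,0,0,0,0.135,0,0,0,0,0,0,0.145,0,0,0,0,0]'

```text
time_s: 16.6
position: [0.4915, 0.1624, 0.0646]
tool_rot: [[0.267, 0.964, -0.0], [0.964, -0.267, -0.0], [-0.0, -0.0, -1.0]]
ft_force: [-0.5, -1.1, -0.1]
grip_width: 0.0
```

```bash
python3 - <<'E'
from h import *
p=np.load('pose.npy');where(p)
for c in ['top','side']:
    im,d=imaging.get_image(c)
    x0,y0,w,h=(225,150,130,95) if c=='top' else (270,140,120,95)
    cv2.imwrite(f'pics/{c}12c.png',cv2.resize(im[y0:y0+h,x0:x0+w],None,fx=6,fy=6,interpolation=cv2.INTER_CUBIC))
E
```

```text
L mm [-75.3 -41.4  64.6] F [-0.5 -1.1 -0.1] w 4.665664986931859e-05 16.6
```

View pics/side12c.png

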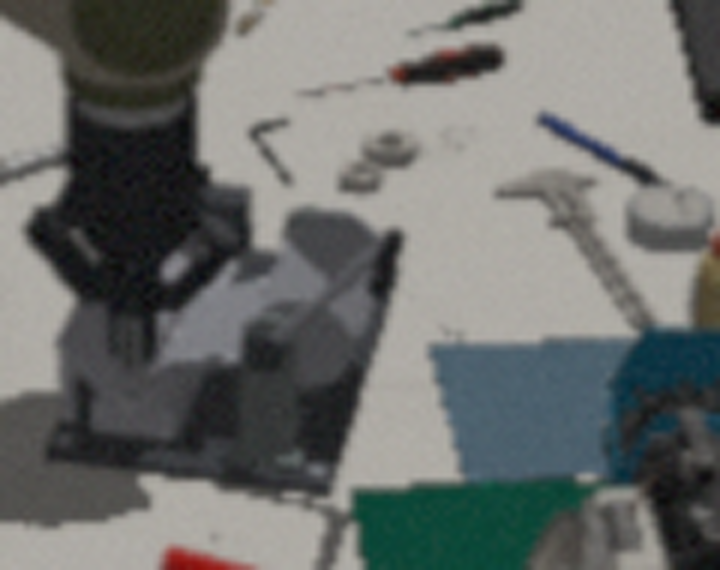

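View pics/top12c.png

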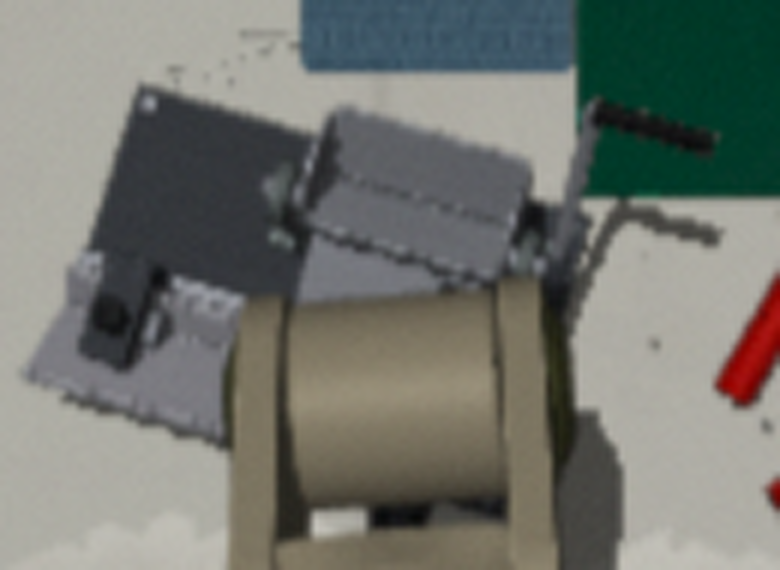

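step_arm --steps '[0,0.013,0,0,0,0,0,0,0.026,0,0,0,0,0,0,0.039,0,0,0,0,0,0,0.052,0,0,0,0,0,0,0.065,0,0,0,0,0,0,0.078,0,0,0,0,0,0,0.091,0,0,0,0,0,0,0.104,0,0,0,0,0,0,0.117,0,0,0,0,0,0,0.13,0,0,0,0,0]'

```text
time_s: 17.7
position: [0.5019, 0.2001, 0.0646]
tool_rot: [[0.267, 0.964, 0.0], [0.964, -0.267, 0.0], [0.0, 0.0, -1.0]]
ft_force: [0.1, -0.9, 0.6]
grip_width: -0.0002
```

```bash
python3 - <<'E'
from h import *
p=np.load('pose.npy');where(p)
for c in ['top','side']:
    im,d=imaging.get_image(c);np.save(f'pics/{c}13.npy',d)
    x0,y0,w,h=(225,180,70,50) if c=='top' else (270,140,80,80)
    cv2.imwrite(f'pics/{c}13c.png',cv2.resize(im[y0:y0+h,x0:x0+w],None,fx=7,fy=7,interpolation=cv2.INTER_CUBIC))
E
```

```text
L mm [-75.3  -2.3  64.6] F [ 0.1 -0.9  0.6] w -0.00021297719043024513 17.7
```

View pics/side13c.png

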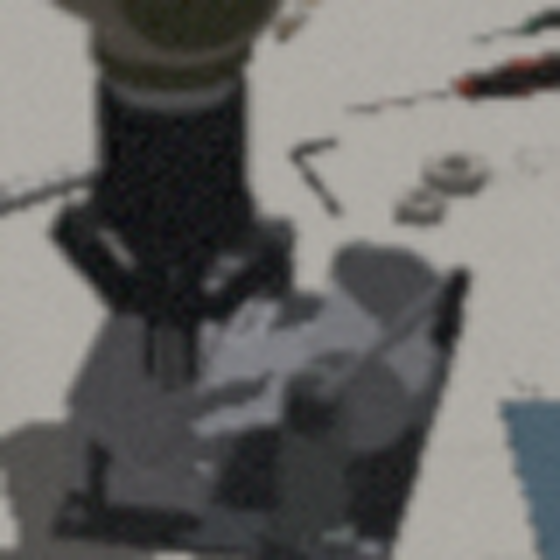

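View pics/top13c.png

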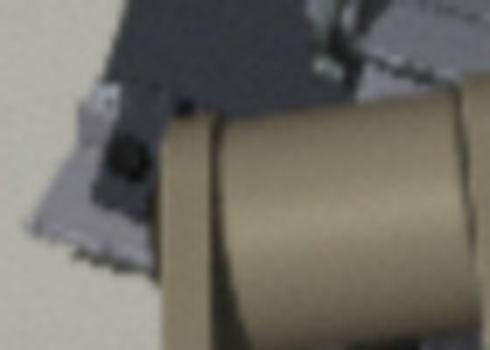

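step_arm --steps '[0,0.007,0,0,0,0,0,0,0.014,0,0,0,0,0,0,0.021,0,0,0,0,0,0,0.028,0,0,0,0,0,0,0.035,0,0,0,0,0,0,0.042,0,0,0,0,0,0,0.049,0,0,0,0,0]'

```text
time_s: 18.5
position: [0.5058, 0.2142, 0.0646]
tool_rot: [[0.267, 0.964, -0.0], [0.964, -0.267, -0.0], [-0.0, -0.0, -1.0]]
ft_force: [-0.7, -0.7, 0.6]
grip_width: -0.0002
```

step_arm --steps '[0,0.0035,0,0,0,0,0,0,0.007,0,0,0,0,0]'

```text
time_s: 18.7
position: [0.5063, 0.2162, 0.0645]
tool_rot: [[0.267, 0.964, -0.0], [0.964, -0.267, -0.0], [-0.0, -0.0, -1.0]]
ft_force: [-0.0, 0.3, 0.0]
grip_width: -0.0002
```

```bash
python3 - <<'E'
from h import *
p=np.load('pose.npy');where(p)
E
```

```text
L mm [-75.4  14.3  64.5] F [-0.   0.3  0. ] w -0.0002297536314060456 18.7
```

step_arm --steps '[0,0.0025,0,0,0,0,0,0,0.005,0,0,0,0,0]'

```text
time_s: 18.9
position: [0.5067, 0.2175, 0.0646]
tool_rot: [[0.267, 0.964, -0.0], [0.964, -0.267, 0.0], [-0.0, -0.0, -1.0]]
ft_force: [-0.2, -1.5, -0.0]
grip_width: 0.0001
```

step_arm --steps '[0,0.0025,0,0,0,0,0,0,0.005,0,0,0,0,0]'

```text
time_s: 19.1
position: [0.5071, 0.219, 0.0646]
tool_rot: [[0.267, 0.964, 0.0], [0.964, -0.267, 0.0], [0.0, 0.0, -1.0]]
ft_force: [-0.5, -0.9, 0.3]
grip_width: -0.0001
```

```bash
python3 - <<'E'
from h import *
p=np.load('pose.npy');where(p)
im,d=imaging.get_image('side');np.save('pics/s14.npy',d);x0,y0,w,h=(270,140,80,80)
cv2.imwrite('pics/s14.png',cv2.resize(im[y0:y0+h,x0:x0+w],None,fx=7,fy=7,interpolation=cv2.INTER_CUBIC))
E
```

```text
L mm [-75.4  17.2  64.6] F [-0.5 -0.9  0.3] w -8.298264433993174e-05 19.1
```

View pics/s14.png

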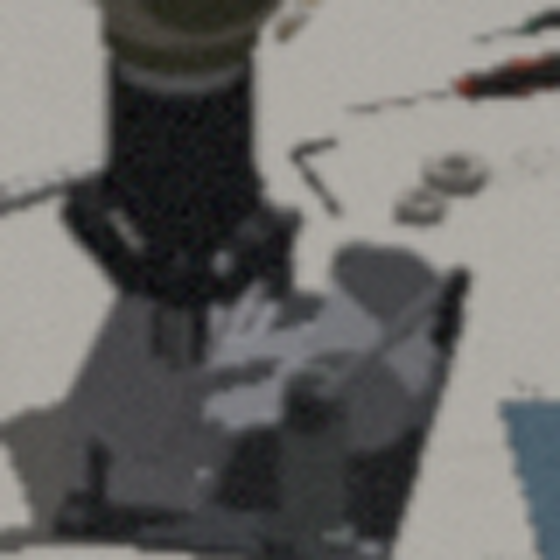

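step_arm --steps '[0,0.001,0,0,0,0,0,0,0.002,0,0,0,0,0,0,0.003,0,0,0,0,0]'

```text
time_s: 19.45
position: [0.5073, 0.2198, 0.0646]
tool_rot: [[0.267, 0.964, 0.0], [0.964, -0.267, 0.0], [0.0, 0.0, -1.0]]
ft_force: [-0.9, -0.2, 1.1]
grip_width: 0.0
```

step_arm --steps '[0,0.001,0,0,0,0,0,0,0.002,0,0,0,0,0,0,0.003,0,0,0,0,0]'

```text
time_s: 19.75
position: [0.5076, 0.2207, 0.0646]
tool_rot: [[0.267, 0.964, 0.0], [0.964, -0.267, 0.0], [0.0, 0.0, -1.0]]
ft_force: [-0.6, -0.9, 0.1]
grip_width: 0.0001
```

step_arm --steps '[0,0.001,0,0,0,0,0,0,0.002,0,0,0,0,0,0,0.003,0,0,0,0,0]'

```text
time_s: 20.05
position: [0.5078, 0.2216, 0.0646]
tool_rot: [[0.267, 0.964, -0.0], [0.964, -0.267, 0.0], [0.0, -0.0, -1.0]]
ft_force: [-0.7, -0.9, 0.4]
grip_width: -0.0004
```

step_arm --steps '[0,0.001,0,0,0,0,0,0,0.002,0,0,0,0,0,0,0.003,0,0,0,0,0]'

```text
time_s: 20.35
position: [0.5081, 0.2224, 0.0646]
tool_rot: [[0.267, 0.964, -0.0], [0.964, -0.267, -0.0], [-0.0, -0.0, -1.0]]
ft_force: [-0.1, -0.6, 0.1]
grip_width: -0.0
```

step_arm --steps '[0,0.001,0,0,0,0,0,0,0.002,0,0,0,0,0,0,0.003,0,0,0,0,0]'

```text
time_s: 20.65
position: [0.5083, 0.2233, 0.0646]
tool_rot: [[0.267, 0.964, 0.0], [0.964, -0.267, 0.0], [0.0, 0.0, -1.0]]
ft_force: [-0.3, -0.2, -0.3]
grip_width: 0.0002
```

step_arm --steps '[0,-0.05,0,0,0,0,0,0,-0.15,0,0,0,0,0,0,-0.25,0,-0.05,0,0,0,0,-0.4,0,-0.15,0,0,0,0,-0.55,0,-0.2,0,0,0,0,-0.66,0,-0.2,0,0,0,0,-0.66,0,-0.2,0,0,0]'

```text
time_s: 21.35
position: [0.4544, 0.029, 0.1252]
tool_rot: [[0.272, 0.962, 0.001], [0.962, -0.272, -0.001], [-0.0, 0.001, -1.0]]
ft_force: [0.4, -0.1, 0.6]
grip_width: -0.0004
```

```bash
cat > look.py <<'E'
import sys
from h import *
n=sys.argv[1]
p=np.load('pose.npy');where(p)
for c in ['top','side']:
    im,d=imaging.get_image(c);np.save(f'pics/{c}{n}.npy',d);cv2.imwrite(f'pics/{c}{n}.png',im)
    x0,y0,w,h=(225,150,130,95) if c=='top' else (270,140,80,80)
    cv2.imwrite(f'pics/{c}{n}c.png',cv2.resize(im[y0:y0+h,x0:x0+w],None,fx=6,fy=6,interpolation=cv2.INTER_CUBIC))
d=np.load(f'pics/top{n}.npy');W=cloud('top',d);x,y,an=p;c,s=np.cos(an),np.sin(an);q=(W-[x,y,0]);L=np.stack([q[...,0]*c+q[...,1]*s,-q[...,0]*s+q[...,1]*c,q[...,2]],-1)*1000
for y0 in range(-60,150,4):
    m=(abs(L[...,0]+75)<6)&(abs(L[...,1]-y0)<2)&(L[...,2]<110);print(y0,np.median(L[m][:,2]).round(0) if m.any() else None,end='; ')
E
python3 look.py 20
```

```text
L mm [ -75.3 -179.9  125.2] F [ 0.4 -0.1  0.6] w -0.00036783569137127415 21.35
-60 7.0; -56 17.0; -52 34.0; -48 29.0; -44 31.0; -40 31.0; -36 30.0; -32 31.0; -28 30.0; -24 29.0; -20 31.0; -16 32.0; -12 31.0; -8 30.0; -4 32.0; 0 32.0; 4 32.0; 8 31.0; 12 29.0; 16 30.0; 20 32.0; 24 30.0; 28 32.0; 32 35.0; 36 53.0; 40 57.0; 44 57.0; 48 57.0; 52 57.0; 56 58.0; 60 56.0; 64 57.0; 68 57.0; 72 54.0; 76 58.0; 80 57.0; 84 57.0; 88 58.0; 92 57.0; 96 57.0; 100 57.0; 104 57.0; 108 55.0; 112 58.0; 116 54.0; 120 57.0; 124 61.0; 128 71.0; 132 82.0; 136 84.0; 140 84.0; 144 85.0; 148 69.0;
```

View pics/top20c.png

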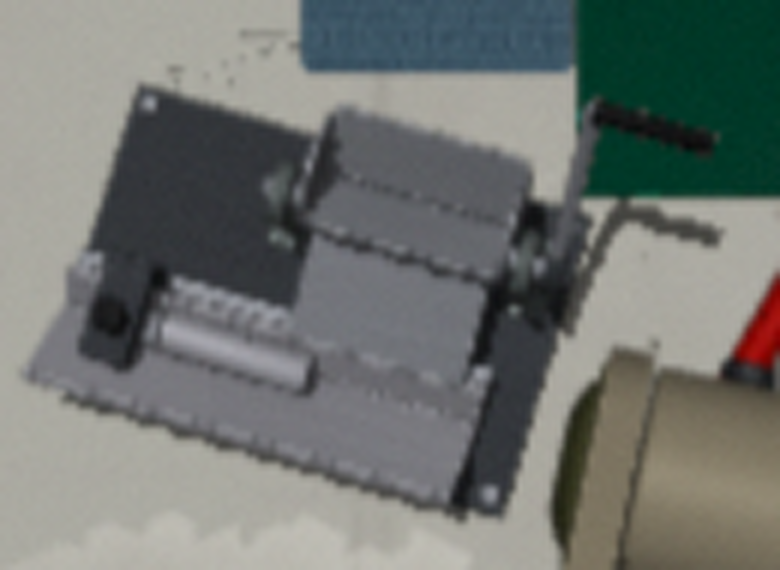

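View pics/side20c.png

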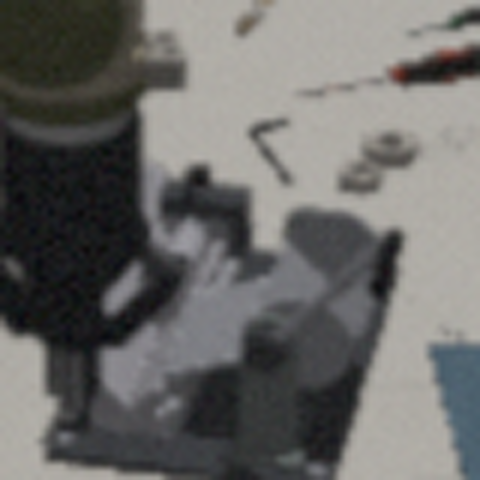

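```bash
python3 - <<'E'
import cv2,numpy as np
a=[cv2.resize(cv2.imread(f'pics/top{n}.png')[185:220,232:285],None,fx=14,fy=14,interpolation=cv2.INTER_CUBIC)[:285] if 0 else cv2.resize(cv2.imread(f'pics/top{n}.png')[188:216,232:285],None,fx=10,fy=10,interpolation=cv2.INTER_NEAREST) for n in ('9','20')]
o=np.vstack(a);o=np.clip(o.astype(int)*1.6,0,255).astype('uint8');cv2.imwrite('pics/cmp.png',o)
x=cv2.imread('pics/top9.png').astype(int);y=cv2.imread('pics/top20.png').astype(int);print(abs(x-y)[192:214,234:251].mean(2).round(0).astype(int))
E
```

```text
[[4 1 1 2 2 2 1 3 0 2 2 0 2 1 2 2 1]
 [1 1 0 1 2 0 1 0 2 1 2 2 3 3 1 2 1]
 [2 1 1 1 0 3 2 1 1 3 1 0 2 1 1 2 1]
 [1 3 2 2 1 0 0 2 2 0 1 0 1 1 2 1 3]
 [0 1 2 1 2 1 1 2 3 0 1 3 1 1 1 2 3]
 [1 2 3 3 1 2 0 1 1 1 0 1 1 3 1 2 1]
 [1 1 1 1 1 1 3 1 0 1 1 1 1 1 2 0 1]
 [2 3 3 2 2 1 0 1 1 2 1 2 2 1 1 1 0]
 [0 0 1 2 2 1 1 1 1 1 1 1 2 1 2 2 2]
 [3 1 2 1 2 2 1 1 0 1 1 1 1 2 1 1 1]
 [1 1 2 1 1 2 1 4 2 1 1 3 2 1 3 2 0]
 [2 2 1 2 0 4 3 0 2 2 1 1 2 3 1 2 3]
 [1 1 1 1 1 1 0 4 1 3 1 2 2 2 1 1 1]
 [1 1 1 2 1 2 1 2 4 1 0 0 1 1 0 0 3]
 [1 2 1 1 0 2 1 1 1 1 0 1 1 2 1 2 6]
 [2 1 1 2 1 1 2 2 1 1 1 1 3 1 1 1 5]
 [1 0 1 2 2 3 1 0 1 2 1 1 1 1 0 2 1]
 [1 1 1 2 1 1 2 2 2 1 0 0 1 2 2 1 1]
 [3 1 1 2 1 0 0 2 1 1 2 1 2 2 1 2 1]
 [3 1 2 2 2 2 1 1 1 3 2 3 1 3 2 1 0]
 [2 2 0 1 2 2 1 0 1 1 2 1 1 2 0 3 1]
 [2 2 1 2 1 1 2 0 2 0 1 1 1 1 1 1 1]]
```

View pics/cmp.png

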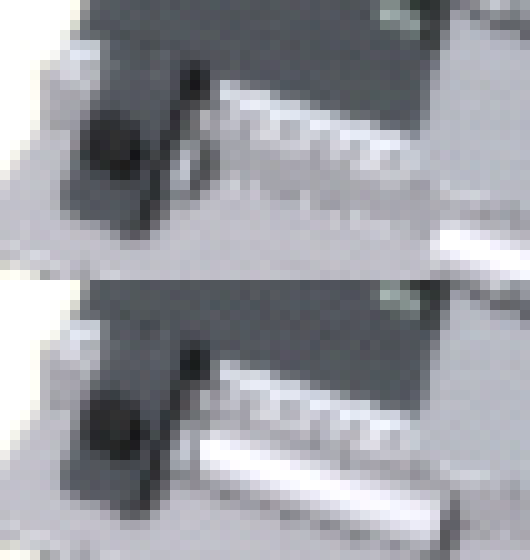

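step_arm --steps '[0,0.14,0,0,0,0,-0.006,0,0.28,0,0,0,0,-0.006,0,0.42,0,0,0,0,-0.006,0,0.54,0,0,0,0,-0.006,0,0.58,0,0.06,0,0,-0.006,0,0.6,0,0.14,0,0,-0.006,0,0.61,0,0.2,0,0,-0.006,0,0.61,0,0.2,0,0,-0.006,0,0.61,0,0.2,0,0,-0.006]'

```text
time_s: 22.35
position: [0.5041, 0.2094, 0.0647]
tool_rot: [[0.262, 0.965, -0.0], [0.965, -0.262, -0.0], [-0.0, -0.0, -1.0]]
ft_force: [-0.2, -0.6, -0.3]
grip_width: -0.0001
```

```bash
python3 - <<'E'
from h import *
p=np.load('pose.npy');where(p);plan(p,[-75,21.5,64.6])
E
```

```text
L mm [-75.7   7.2  64.7] F [-0.2 -0.6 -0.3] w -9.512060407946996e-05 22.35
t 22.35 tgt [0.5086 0.223  0.0646] shift [0.0475 0.0026 0.0003] turn [-0.0005  0.0002  0.0081]
```

step_arm --steps '[0,0.01,0.001,0,0,0,0.006,0,0.02,0.001,0,0,0,0.006,0,0.03,0.002,0,0,0,0.006,0,0.04,0.002,0,0,0,0.006,0,0.044,0.002,0,0,0,0.006,0,0.047,0.002,0,0,0,0.006]'

```text
time_s: 22.95
position: [0.5086, 0.2224, 0.0646]
tool_rot: [[0.267, 0.964, 0.0], [0.964, -0.267, -0.0], [-0.0, 0.0, -1.0]]
ft_force: [0.6, 0.2, -0.4]
grip_width: 0.0003
```

step_arm --steps '[0,0.001,0,0,0,0,0,0,0.002,0,0,0,0,0,0,0.003,0,0,0,0,0]'

```text
time_s: 23.25
position: [0.5088, 0.2231, 0.0646]
tool_rot: [[0.267, 0.964, -0.0], [0.964, -0.267, -0.0], [-0.0, -0.0, -1.0]]
ft_force: [-0.2, -1.0, -0.3]
grip_width: 0.0002
```

step_arm --steps '[0,0.001,0,0,0,0,0,0,0.002,0,0,0,0,0,0,0.003,0,0,0,0,0]'

```text
time_s: 23.55
position: [0.5091, 0.2239, 0.0646]
tool_rot: [[0.267, 0.964, -0.0], [0.964, -0.267, -0.0], [-0.0, -0.0, -1.0]]
ft_force: [0.2, -1.4, 0.3]
grip_width: -0.0002
```

step_arm --steps '[0,0.001,0,0,0,0,0,0,0.002,0,0,0,0,0,0,0.003,0,0,0,0,0]'

```text
time_s: 23.85
position: [0.5093, 0.2249, 0.0646]
tool_rot: [[0.267, 0.964, 0.0], [0.964, -0.267, -0.0], [-0.0, 0.0, -1.0]]
ft_force: [-1.1, -2.2, 0.5]
grip_width: 0.0003
```

step_arm --steps '[0,0.001,0,0,0,0,0,0,0.002,0,0,0,0,0,0,0.002,0,0,0,0,0]'

```text
time_s: 24.15
position: [0.5093, 0.225, 0.0646]
tool_rot: [[0.267, 0.964, -0.001], [0.964, -0.267, -0.001], [-0.001, -0.0, -1.0]]
ft_force: [-1.4, -5.6, 1.1]
grip_width: -0.0002
```

Force rose to about 5.8 N along the groove and motion stalled, so the blank is against the stop and well below the 12 N slip. I back off and check.

step_arm --steps '[0,-0.03,0,0,0,0,0,0,-0.1,0,0,0,0,0,0,-0.2,0,-0.05,0,0,0,0,-0.3,0,-0.2,0,0,0,0,-0.45,0,-0.35,0,0,0,0,-0.6,0,-0.5,0,0,0,0,-0.75,0,-0.6,0,0,0,0,-0.75,0,-0.6,0,0,0,0,-0.75,0,-0.6,0,0,0]'

```text
time_s: 25.05
position: [0.4496, 0.0061, 0.2473]
tool_rot: [[0.271, 0.963, 0.006], [0.963, -0.271, -0.002], [0.0, 0.006, -1.0]]
ft_force: [-0.7, 0.5, -0.9]
grip_width: 0.0001
```

```bash
python3 look.py 30; python3 - <<'E'
import cv2,numpy as np
a=[cv2.resize(cv2.imread(f'pics/top{n}.png')[188:216,232:285],None,fx=10,fy=10,interpolation=cv2.INTER_NEAREST) for n in ('20','30')]
o=np.vstack(a);o=np.clip(o.astype(int)*1.6,0,255).astype('uint8');cv2.imwrite('pics/cmp2.png',o)
x=cv2.imread('pics/top9.png').astype(int);y=cv2.imread('pics/top30.png').astype(int);print('\nstop diff',abs(x-y)[192:214,234:249].mean(),abs(x-y)[192:214,234:249].mean(2).max())
x=cv2.imread('pics/top0.png').astype(int);print('stop/handle diff vs start',abs(x-y)[192:214,234:249].mean(2).max(),abs(x-y)[163:180,320:350].mean(2).max())
E
```

```text
L mm [ -73.8 -203.3  247.3] F [-0.7  0.5 -0.9] w 0.00010753776941789863 25.05
-60 9.0; -56 17.0; -52 30.0; -48 32.0; -44 30.0; -40 33.0; -36 30.0; -32 33.0; -28 30.0; -24 30.0; -20 30.0; -16 31.0; -12 30.0; -8 30.0; -4 30.0; 0 30.0; 4 32.0; 8 32.0; 12 31.0; 16 34.0; 20 33.0; 24 31.0; 28 35.0; 32 30.0; 36 43.0; 40 56.0; 44 55.0; 48 57.0; 52 56.0; 56 56.0; 60 56.0; 64 56.0; 68 58.0; 72 55.0; 76 57.0; 80 57.0; 84 56.0; 88 57.0; 92 57.0; 96 56.0; 100 56.0; 104 58.0; 108 57.0; 112 58.0; 116 55.0; 120 56.0; 124 61.0; 128 75.0; 132 82.0; 136 83.0; 140 84.0; 144 85.0; 148 68.0; 
stop diff 1.3747474747474748 5.333333333333333
stop/handle diff vs start 5.666666666666667 5.0
```

View pics/cmp2.png

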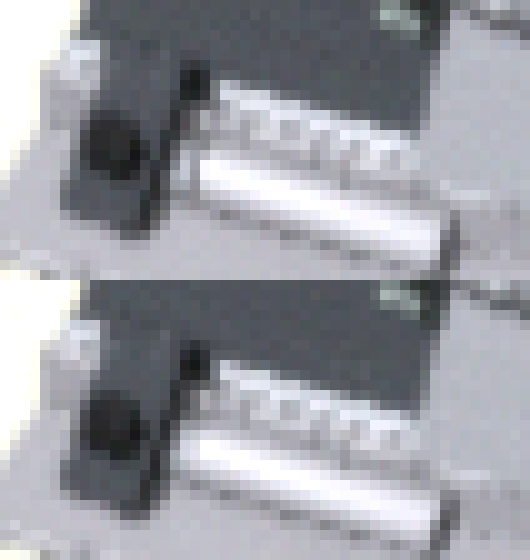

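View pics/side30.png

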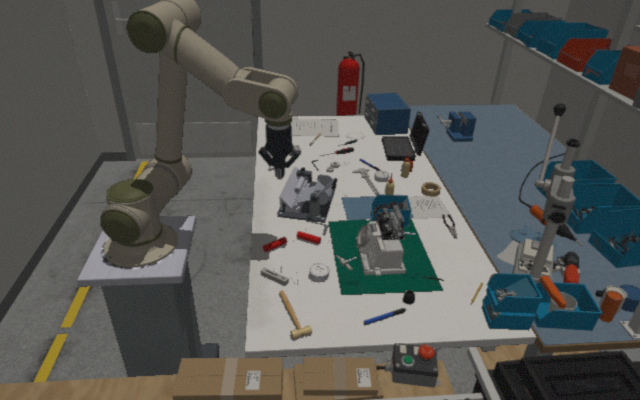

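```bash
python3 -c "
from rig import close_job
print(close_job())"
```

```text
the job is handed in; nothing more can be done
None
```

I tipped the cradle fully by its lever, and the blank rolled into the V-groove. I then put the lever back upright against its stop and pushed the blank along the groove with the closed fingers, without lifting it. The robot clock stood at about 25 s when I handed the job in.

- **Blank home:** The push force rose to about 5.8 N and the motion stalled, well below the stop's 12 N slip. The last top picture shows the gap to the stop face closed, with the blank lying level in the groove at z ≈ 57 mm top.
- **Stop and lever:** Their pixels match the first picture to within noise. The other things on the table look untouched.
- **Interim miss:** My first push ended about 2 mm short, because the depth estimate of the stop face was only good to a few mm. I backed off to look, then pushed again until contact. Sliding forces of about 1 N were close to the sensor noise, so only the final stall clearly showed contact.

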